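Clamp the control unit, fit its knob and hold it pushed in

ROBOT

A 6-joint arm with a two-finger parallel gripper is mounted at the origin on the work surface. World frame = base frame: x ahead of the robot, y to its left, z up, the work surface at z = 0. Lengths are in mm, angles in rad, forces in N, time in s.
With the tool pointing down it reaches from about 150 to 775 mm from the base axis. Payload 6.1 kg.
Tool frame: the origin (TCP) lies midway between the tips of the shut fingers; the grasp point (between the pads) lies 19 mm behind it; z points along the fingers, y is the direction in which the jaws open and shut (so a half turn about z gives the same grasp; the last joint's range is limited). The gripper opens to 85 mm and grips with 20 to 120 N. Pads are 22 mm wide; open, the fingers measure 114 mm over their backs; the gripper's body (76 mm by 85 mm) begins 54 mm behind the grasp point. The pads swing forward as they close: fully open they stand 13 mm farther back than shut.
Start: joints at [1.109, 0.126, -0.04, 1.405, 0, 1.571], TCP at [233.91, 469.994, 231.295] pointing down, gripper open.
Joint ranges: [-2.72, 2.72], [-0.95, 1.95], [-1.27, 1.35], [-1.78, 2.02], [-1.46, 1.47], [-3.14, 3.14]. Speed limits (rad/s): [2.39, 2.39, 3.01, 3.14, 3.14, 3.14].

INTERFACE

Orientations are given as [roll, pitch, yaw] about the fixed x, y, z axes, in that order (R = Rz(yaw) Ry(pitch) Rx(roll)).
In Python, from plant import manip, cams gives the robot as it stands. Calls block until the motion is done:
- manip.goto(position, orientation): joint-space move of the TCP to a pose.
- manip.move_l(position, attitude=None, feed=150): straight line of the TCP; attitude=None keeps the orientation; feed is the mean speed in mm/s.
- manip.movej(angles): joint-space move.
- manip.grip(opening, force=None): finger opening in mm; force is the grip in N (None keeps the last); returns when the fingers have stopped.
- manip.wait(seconds).
- manip.solve_ik(position, orientation): joint angles nearest the present ones, or None.
- manip.get_obs(): the state.
- cams.camera(name): name is "scene" or "top"; returns a dict with "image" (480x640x3 uint8, red, green, blue), "range_z" (480x640 float32, mm along the optical axis (not along the pixel's ray), 0 where there is no reading), "fovy" (degrees; the focal length in pixels is half the picture's height over the tangent of half this angle, whatever the lens; pixels are square), "cx", "cy" (the principal point, pixels), "origin" and "orientation" of the camera in the world. Camera axes: x right, y down, z forward; pixel columns grow to the right and rows downward; lengths in mm; the calibration is good to about 2 mm. A picture is of the moment at which its call begins.
A pose or a line that the arm cannot do raises manip.MotionError and nothing moves.
- manip.sign_off(): hands the job in, once; it reports no verdict.
The state is a dict: "time": time; "joint_positions": joint angles; "dq": joint speeds; "joint_efforts": joint torques, N m; "eef_pos": TCP position; "tcp_rot": TCP orientation; "ft_force": force on the tool from outside, world axes, zero at the start; "ft_torque": the same for the moment, N m; "gripper_width": finger opening in mm.
Only numpy, scipy, OpenCV 4.12 (cv2) and the standard library are available. Lean on these libraries where they do the work, as an engineer would, in place of code of your own. Each camera call takes 0.05 s, during which the arm holds its last target.

TASK

Service the hotplate's control unit: crank the vise shut until its jaw grips the unit firmly and let go of the crank; then take the new black knob with the white line, turn it to suit the flat of the D-shaft on top of the unit and push it fully home on the shaft. Finish while still holding the knob and pressing it down, so that the spring-loaded shaft stays pushed all the way in and the unit stays clamped; leave the other things on the bench where they are.

Things in the scene. Friction and masses are not known exactly. Their poses are not given: they have to be found in the camera images.
- vise: Blue drill vise on a round dark swivel base (148 mm, ears to 200 mm along x), fixed to the bench. Origin: on the bench under the base's middle; z up, y along the screw from crank end (-y) to fixed jaw (+y). Bed 88 mm wide, 232 long, top 54 mm up. Jaws 100 mm wide, tops 100 mm up; fixed jaw's face at y = +74 mm; end block y -116 to -92 mm. Screw axis at x = 0, 75 mm up.
- jaw: Moving jaw, 100 mm wide, 41 mm thick. Frame: that of the vise shifted along the vise's y by the jaw's travel; gripping face at y = +1 mm of it. Travel = 8 mm x (crank angle / 2 pi), driven by the crank alone; self-locking (some 50 N of clamping stays when the crank is let go). The gap between the jaws is 73 mm minus the travel, so it bears on the 64 mm unit at about 9 mm of travel.
- crank (a joint): Crank angle, rad; 0 = handle straight above the screw axis. Grows clockwise seen from the crank end (handle goes from the top to the vise's +x) and then closes the vise, 8 mm a turn. Starts within 1.7 either way, so it closes on the unit at about 7 rad. Turning takes 1.6 N at the handle; once the jaw bears, each 1 N more there adds about 30 N of clamping; 5 to 10 N is a firm grip.
- crank_grip (a point): Middle of the crank's handle, 42 mm outboard (-y) of the crank's arm, 38 mm from the screw axis: handle = axis + 38 mm x (sin angle along vise x, cos angle along z). It also moves along +y with the jaw, 8 mm a turn. At the lowest it is 37 mm above the bench; pinched from above it can be led right round with the tool pointing down. Axes: the crank's, y along the screw.
- crank_axis (a point): Point on the screw axis level with crank_grip: the centre of the handle's circle, 75 mm above the bench. Axes: the crank's, y along the screw.
- spinner: The crank's handle: black, 17 mm thick, 62 mm long, lying parallel to the vise's y, turning freely about itself on its pin. Origin: centre of its inner end, by the crank's arm.
- unit: White control unit with black top plate, 74 (x) x 64 (y, across the jaws) x 58 mm, about 0.7 kg, loose on the vise bed between the jaws, a few mm from each. Origin: centre of its underside. In the middle of its top stand a white dial plate, 47 mm wide, and the D-shaft.
- shaft_tip (a point): Centre of the top end of the steel D-shaft: 12 mm diameter, upright, 23 mm long above the white dial plate that turns with it; tip 88.5 mm above the unit's underside when up. One flat, 1 mm from the axis, on this point's +x side, as is the dial's red mark. z up. It turns stiffly (0.06 N m); it starts with the flat within 0.8 rad of the unit's +x.
- press (a joint): How far shaft and dial are pushed down into the unit, m: 0 up, 0.004 all the way in (stop). Spring: 3.6 N to start, 8.4 N at the stop.
- knob: New knob: black, round, ribbed, 36 mm wide and high, 90 g, upright on the mat, white line on top from the centre to the +x rim. Origin: centre of underside; z up. D-socket in the underside: 13.2 mm bore, 20 mm deep, flat 1.7 mm from the axis on the +x (white line) side, after a 3 mm plain lead-in of 17 mm. Goes on with the line over the dial's red mark; home 3 mm above the dial.
- knob_seat (a point): Bottom of the knob's socket, on its axis, 20 mm above its underside; meets shaft_tip when the knob is fully home. Axes: the knob's. At the start the white line is within about 1.6 rad of the robot's +x.
- mat: Flat blue service mat fixed to the bench, 200 x 240 x 3 mm. Origin: centre of its underside.
- old_knob: Bystander: the worn grey knob, 42 mm wide skirt, 26 mm high, no line. Not to be used or moved. Origin: centre of its underside.
- screwdriver: Bystander: screwdriver 170 mm long lying along the left edge of the mat. Origin: its middle, underside.
- cleaner: Bystander: small bottle with red cap, 36 mm wide, 85 mm high. Origin: centre of its underside.
- tip_box: Bystander: blue pipette-tip box with clear lid, 82 x 120 x 66 mm. Origin: centre of its underside.
- tube_rack: Bystander: orange rack of small tubes, 70 x 150 x 48 mm. Origin: centre of its underside.
- marker: Bystander: white marker pen with black cap, 120 mm long, 14 mm thick, lying. Origin: its middle, underside.
- beaker: Bystander: glass beaker, 68 mm wide, 85 mm high. Origin: centre of its underside.
Not all that is in view belongs to the job. Of the things that look like the knob, take the one that is nearest to the robot's base at the start.

How it is judged (in metres and radians):
On the way, in this order (a step that is already met when the one before it is completed fails the run):
1. the unit is clamped firmly in the vise (jaw bears on it with more than 12 N) and the crank is let go, the knob not yet on the shaft (contact force between jaw and unit above 12 N and contact force between the fingers and spinner below 0.1 N and distance between shaft_tip and knob_seat above 0.03 m), for 0.3 s.
2. the knob is fully home on the shaft with the unit clamped (contact force between jaw and unit above 12 N and z of shaft_tip in the frame of knob between 0.0182 and 0.024 m and distance between shaft_tip and knob_seat below 0.004 m and angle between the x axis of knob and the x axis of shaft_tip, either way round below 0.3 rad), for 0.2 s.
At the end, for the whole second after the job is handed in: Robot still holds the knob, which is home on the D-shaft (socket bottom within about 2 mm of the shaft end, white line with the flat, upright within 0.12 rad) and pressed so the shaft is in by more than 3 of its 4 mm; the jaw still grips the unit with more than 12 N (all of step 2 and value of joint press above 0.003 m and contact force between the fingers and knob above 2 N and contact force between knob and unit above 3 N and angle between knob's own z axis and vertical below 0.12 rad and linear speed of knob below 0.02 m/s); the arm keeps its last pose, push and grip.
It fails at once if another thing on the bench is moved by more than 25 mm or knocked over (distance of any of old_knob, screwdriver, cleaner, tip_box, tube_rack, marker, beaker from where it was at the start of the episode above 0.025 m or angle between any of old_knob, cleaner, tip_box, tube_rack, beaker's own z axis and vertical above 0.5 rad).
It also fails if it takes over 58 s, if anything falls off the work surface, if the arm or the gripper's body presses on something with over 40 N, if the wrist force passes 120 N, or if a joint passes its speed limit or range.

## Working session

There is one attempt and no reset: what is moved stays moved. The work goes in short steps, each a Python script; the robot and the scene stay as the last script left them, time stands still between calls to the robot, and variables do not carry over. Pictures are saved under pics/ and viewed, and the job is handed in when it is done.

```bash
ls; mkdir -p pics; python3 - <<'E'
from plant import manip,cams
import cv2,numpy as np
for n in ("scene","top"):
    c=cams.camera(n); cv2.imwrite(f"pics/{n}0.png",c["image"][:,:,::-1])
    print(n,c["fovy"],c["cx"],c["cy"],c["origin"],c["orientation"],(c["range_z"]>0).mean())
    np.savez(f"{n}0.npz",**c)
print(manip.get_obs())
E
```

```text
pics
scene 51.014994815884364 314.1568039094678 243.4158420111585 [1232.85437021  637.69316156  824.60605016] [-2.20483391 -0.00266407  2.27036903] 0.99587890625
top 50.49397364120089 322.3145136979772 241.6943303953848 [ 437.1813716    61.43084807 1531.68128456] [-3.10047482 -0.01130518 -1.59962712] 0.9959602864583333
{'time': 0.1, 'joint_positions': array([ 1.10898016e+00,  1.26340311e-01, -4.05325138e-02,  1.40536570e+00,
       -8.04471012e-06,  1.57076932e+00]), 'dq': array([-0.00046991, -0.00261664,  0.00202816, -0.00018425,  0.00063362,
       -0.00021485]), 'joint_efforts': array([ 1.82683702e-04, -4.36899126e+01,  3.53609312e+01,  1.35363126e-02,
        7.42469570e-05, -2.44018693e-06]), 'eef_pos': array([233.76703183, 469.67725708, 230.58382281]), 'tcp_rot': array([-3.14015045e+00,  8.00574740e-06,  2.67980351e+00]), 'ft_force': array([-0.61175434, -0.13034014,  0.35300619]), 'ft_torque': array([ 0.01183204,  0.0487515 , -0.01309091]), 'gripper_width': 85.62910930618303}
```

View pics/scene0.png

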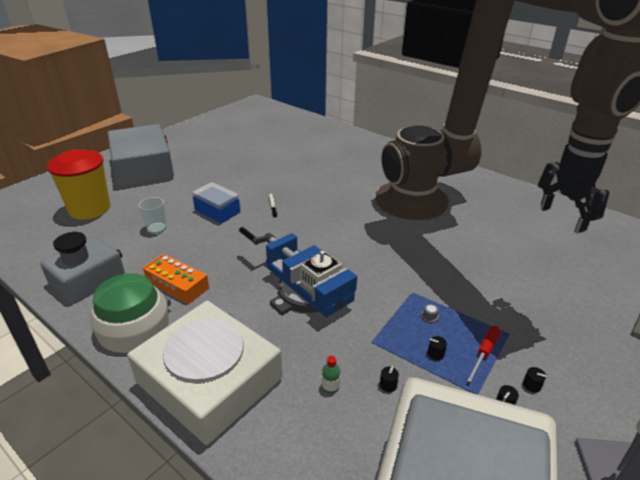

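View pics/top0.png

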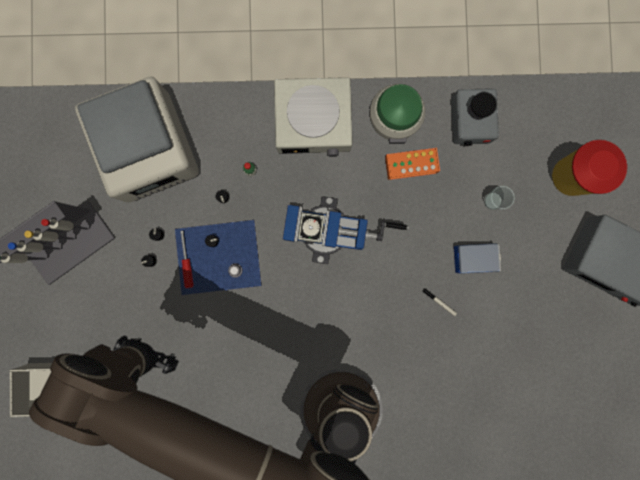

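```bash
cat > h.py <<'E'
import numpy as np,cv2
from scipy.spatial.transform import Rotation as Ro
def load(f): return dict(np.load(f))
def K(c):
    f=240/np.tan(np.radians(float(c["fovy"]))/2); return f,float(c["cx"]),float(c["cy"])
def Rm(c): return Ro.from_euler('xyz',c["orientation"]).as_matrix()
def ray(c,u,v):
    f,cx,cy=K(c); d=np.stack([(np.asarray(u,float)-cx)/f,(np.asarray(v,float)-cy)/f,np.ones(np.shape(u))],-1)
    return d@Rm(c).T
def onz(c,u,v,z):
    d=ray(c,u,v); o=c["origin"]; return o+d*((z-o[2])/d[...,2])[...,None]
def cloud(c):
    v,u=np.mgrid[0:480,0:640]; return c["origin"]+ray(c,u,v)*c["range_z"][...,None]
def proj(c,p):
    f,cx,cy=K(c); q=(np.asarray(p)-c["origin"])@Rm(c); return np.stack([cx+f*q[...,0]/q[...,2],cy+f*q[...,1]/q[...,2]],-1)
def tri(c1,p1,c2,p2):
    o1,o2=c1["origin"],c2["origin"];d1,d2=ray(c1,*p1),ray(c2,*p2);d1/=np.linalg.norm(d1);d2/=np.linalg.norm(d2)
    A=np.stack([d1,-d2],1);s=np.linalg.lstsq(A,o2-o1,rcond=None)[0]
    a,b=o1+s[0]*d1,o2+s[1]*d2; return (a+b)/2,np.linalg.norm(a-b)
def crop(c,u0,v0,u1,v1,name,s):
    cv2.imwrite(name,cv2.resize(c["image"][v0:v1,u0:u1,::-1],None,fx=s,fy=s,interpolation=cv2.INTER_CUBIC))
E
python3 - <<'E'
from h import *
t=load("top0.npz");s=load("scene0.npz")
for c in(t,s):
    P=cloud(c); print(np.round(P[::1][[200,250,300],[300,420,260]],0))
for u,v in((212,240),(222,196),(156,233),(149,260),(235,270)):
    p=onz(t,u,v,35); print((u,v),p.round(),np.hypot(*p[:2]).round())
crop(t,140,180,270,300,"pics/t1.png",6)
crop(t,270,180,420,280,"pics/t2.png",5)
crop(s,370,290,550,410,"pics/s1.png",4)
crop(s,230,215,370,325,"pics/s2.png",5)
E
```

```text
[[ 628.  106.   -4.]
 [ 466. -251.    1.]
 [ 330.  234.   -1.]]
[[ 229. -262.    2.]
 [ 210.  157.    0.]
 [ 635.  -32.    2.]]
(212, 240) [512. 366.  35.] 630.0
(222, 196) [641. 334.  35.] 723.0
(156, 233) [538. 530.  35.] 755.0
(149, 260) [459. 552.  35.] 718.0
(235, 270) [423. 301.  35.] 519.0
```

View pics/t1.png

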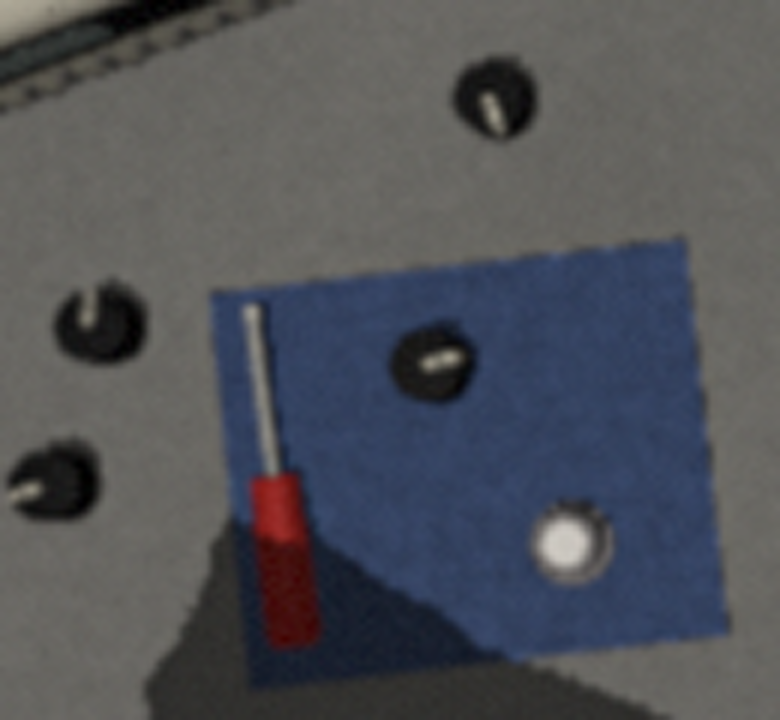

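View pics/t2.png

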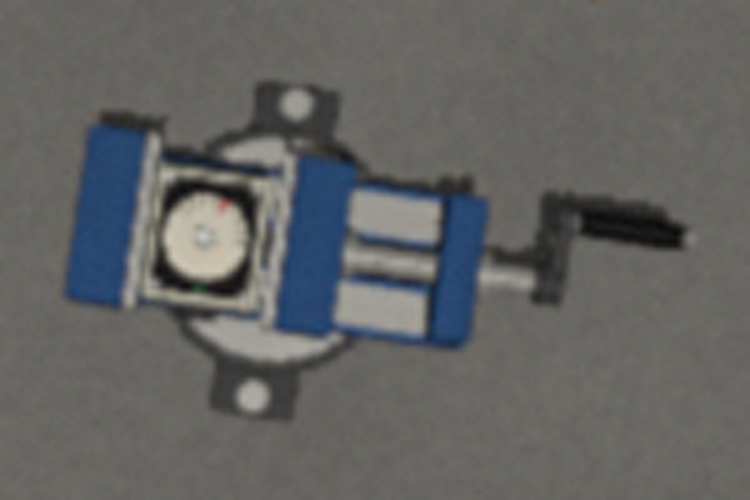

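View pics/s1.png

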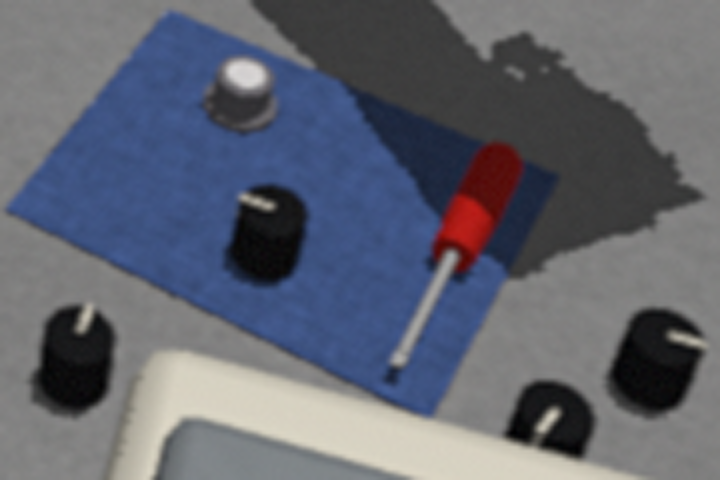

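View pics/s2.png

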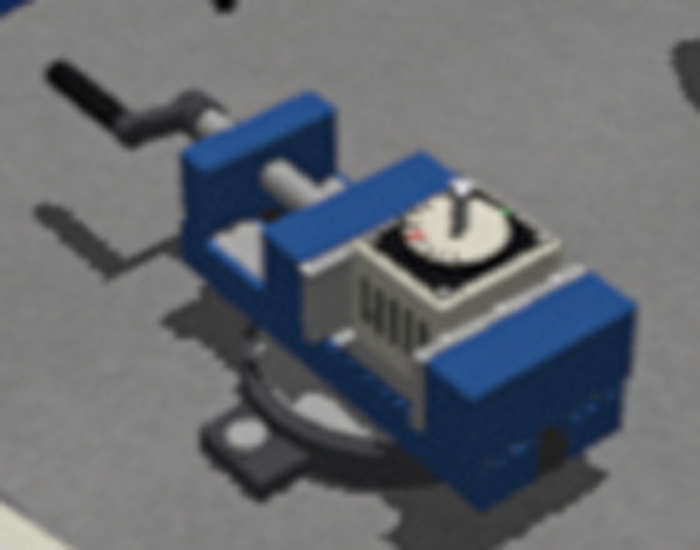

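```bash
cat > m1.py <<'E'
from h import *
def run(t,s):
    for n,c in(("t",t),("s",s)):
        P=cloud(c);hsv=cv2.cvtColor(c["image"],cv2.COLOR_RGB2HSV);H,S,V=[hsv[...,i].astype(int) for i in range(3)]
        reg=(P[...,0]>380)&(P[...,0]<660)&(P[...,1]>-260)&(P[...,1]<230)
        b=reg&(H>100)&(H<125)&(S>120)&(P[...,2]>90)&(P[...,2]<115)
        lab=cv2.connectedComponents(b.astype(np.uint8))[1]
        for i in range(1,lab.max()+1):
            q=P[lab==i]
            if len(q)<30: continue
            r=cv2.minAreaRect(q[:,:2].astype(np.float32)); print(n,"blue",len(q),"z",np.median(q[:,2]).round(1),r)
        h=reg&(V<60)&(P[...,2]>20)&(P[...,1]<-85)
        q=P[h]; print(n,"handle",len(q),q.min(0).round(),q.max(0).round())
        v,u=np.nonzero(h); 
        if len(q): 
            order=np.argsort(q[:,1]); print(np.c_[u,v,q.round()][order][::max(1,len(q)//14)])
        # dial
        w=reg&(S<60)&(V>150)&(P[...,2]>100)
        lab=cv2.connectedComponents(w.astype(np.uint8))[1]
        for i in range(1,lab.max()+1):
            q=P[lab==i]
            if len(q)>15:
                v,u=np.nonzero(lab==i); print(n,"white",len(q),(u.min(),u.max(),v.min(),v.max()),np.median(q,0).round(1),cv2.minAreaRect(q[:,:2].astype(np.float32)))
        r=reg&((H<10)|(H>170))&(S>90)&(P[...,2]>90); v,u=np.nonzero(r); print(n,"red",np.c_[u,v].tolist(),P[r].mean(0).round(1))
        # knob on mat
        k=(P[...,0]>380)&(P[...,0]<600)&(P[...,1]>250)&(P[...,1]<460)&(P[...,2]>28)
        lab=cv2.connectedComponents(k.astype(np.uint8))[1]
        for i in range(1,lab.max()+1):
            q=P[lab==i]
            if len(q)>15: 
                v,u=np.nonzero(lab==i);print(n,"mat",len(q),np.median(q,0).round(1),q.min(0).round(),q.max(0).round(),u.mean(),v.mean(),cv2.minEnclosingCircle(np.c_[u,v].astype(np.float32)))
E
python3 -c "
from m1 import *
run(load('top0.npz'),load('scene0.npz'))"
```

```text
t blue 365 z 100.0 ((552.649169921875, 131.51544189453125), (29.290929794311523, 98.96025085449219), 79.35582733154297)
t blue 358 z 100.2 ((531.91748046875, 12.791399955749512), (30.758230209350586, 98.32889556884766), 80.23404693603516)
t blue 216 z 98.4 ((516.4448852539062, -66.18173217773438), (21.266971588134766, 81.96011352539062), 79.7020492553711)
t handle 167 [ 497. -197.   74.] [ 551. -111.   98.]
[[ 406.  226.  534. -197.   86.]
 [ 404.  228.  528. -190.   91.]
 [ 402.  224.  540. -184.   91.]
 [ 400.  224.  540. -178.   96.]
 [ 398.  224.  540. -173.   91.]
 [ 396.  224.  540. -168.   89.]
 [ 394.  223.  544. -163.   84.]
 [ 392.  224.  541. -157.   82.]
 [ 390.  222.  547. -151.   85.]
 [ 389.  224.  541. -148.   90.]
 [ 387.  226.  536. -142.   87.]
 [ 382.  222.  547. -128.   87.]
 [ 381.  235.  511. -124.   86.]
 [ 380.  234.  513. -121.   87.]
 [ 378.  232.  520. -117.   80.]
 [ 377.  233.  516. -112.   92.]]
t white 198 (np.int64(303), np.int64(318), np.int64(219), np.int64(235)) [536.2  76.3 119.6] ((536.6419677734375, 75.49711608886719), (41.82548522949219, 44.683
[... 2005 characters left out ...]
 38.276145935058594)
s white 82 (np.int64(301), np.int64(341), np.int64(263), np.int64(276)) [566.4 100.3 112.1] ((555.7158813476562, 89.95976257324219), (46.81703186035156, 90.84523010253906), 38.922664642333984)
s red [[313, 261], [311, 262], [312, 262], [313, 262]] [553.1  62.5 118.4]
s mat 100 [424.3 307.3  30.2] [408. 292.  28.] [440. 323.  33.] 431.2 308.7 ((431.0, 309.5), 7.159010887145996)
s mat 109 [415.7 447.2  29.3] [380. 436.  28.] [461. 456.  32.] 490.9449541284404 336.61467889908255 ((491.0, 338.5), 13.463011741638184)
s mat 237 [516.4 373.1  38.8] [495. 354.  28.] [532. 390.  44.] 437.90717299578057 343.70042194092827 ((437.6964416503906, 344.2321472167969), 9.306554794311523)
```

```bash
python3 - <<'E'
from h import *
t=load("top0.npz");s=load("scene0.npz")
print("outer",tri(t,(406,227.4),s,(241.6,229.4)))
print("inner",tri(t,(386.5,224),s,(255,240)))
print("dial ctr",tri(t,(310.6,227.2),s,(321,260.2)))
print("knobline", onz(t,210.3,240.7,39),onz(t,216.7,238.8,39),onz(s,438,341.75,39),onz(s,429.5,339.3,39))
for a,b in((onz(t,210.3,240.7,39),onz(t,216.7,238.8,39)),(onz(s,438,341.75,39),onz(s,429.5,339.3,39))): print(np.arctan2(*(b-a)[1::-1]))
crop(t,195,225,228,255,"pics/t3.png",20); crop(t,375,210,415,240,"pics/t4.png",18);crop(s,225,215,280,255,"pics/s4.png",14)
crop(s,420,325,455,365,"pics/s3.png",15)
# exclude noise: range planar sample near vise bed
E
```

```text
outer (array([ 530.52716911, -197.52707945,   78.78064167]), np.float64(0.33819947078990303))
inner (array([ 540.66080476, -140.65433959,   77.25922824]), np.float64(4.221999717855602))
dial ctr (array([536.33567994,  74.83442238, 119.07328426]), np.float64(0.9001120516230061))
knobline [510.30124624 370.63351191  39.        ] [515.34131336 351.82800732  39.        ] [511.86335843 371.08345544  39.        ] [517.25958208 354.10189186  39.        ]
-1.3089400156454756
-1.2631179666881895
```

View pics/t3.png

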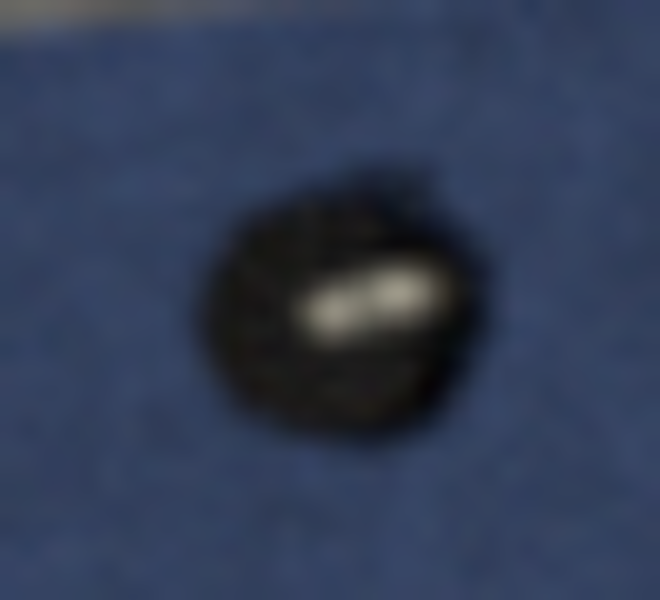

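View pics/t4.png

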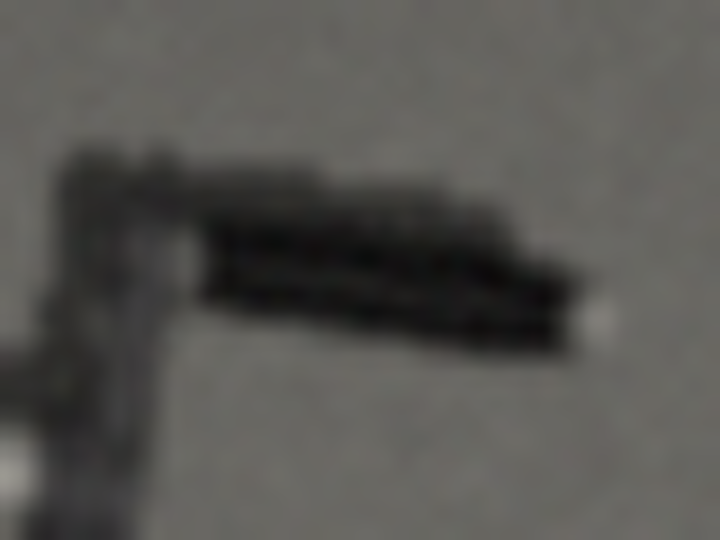

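View pics/s4.png

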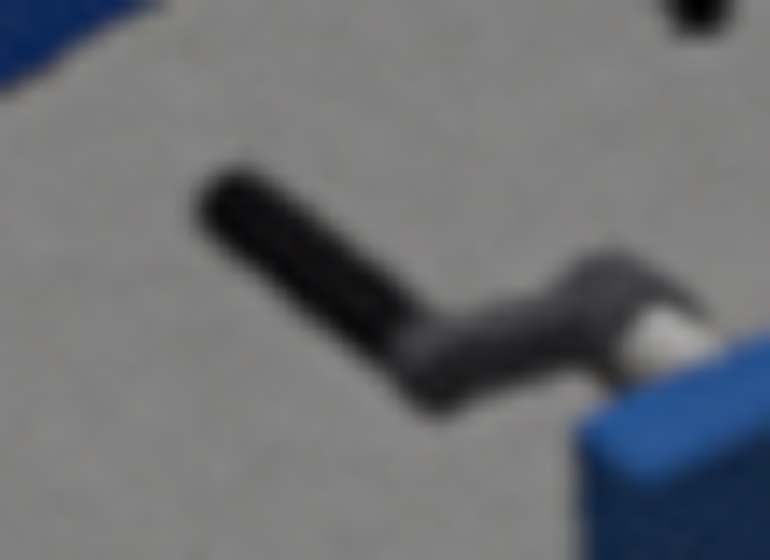

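View pics/s3.png

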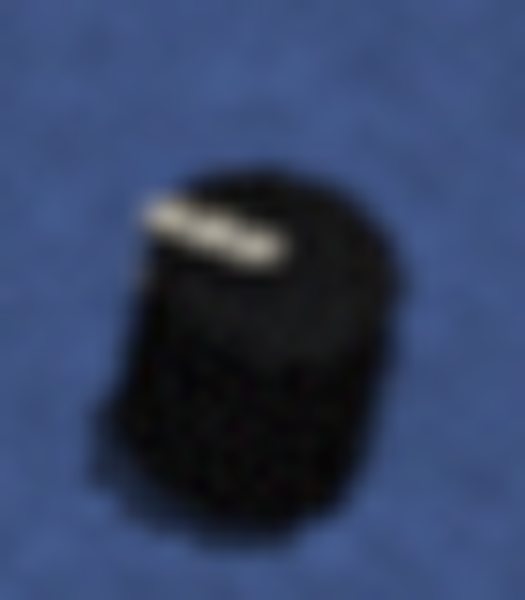

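```bash
python3 - <<'E'
from h import *
from plant import manip
t=load("top0.npz");s=load("scene0.npz")
o=tri(t,(406.4,227.2),s,(241.8,228.9));i=tri(t,(386.1,224.55),s,(253.6,239.3));print(o,i)
yw=-0.178; ex=np.array([np.cos(yw),np.sin(yw)]);ey=np.array([-ex[1],ex[0]])
for p in((552.65,131.5),(531.9,12.8),(516.4,-66.2),o[0][:2],i[0][:2]):
    d=np.array(p)-[535.5,36.5]; print(d@ex,d@ey)
for yaw in(yw+np.pi/2,yw-np.pi/2):
    print(yaw,manip.solve_ik([538,-168,200],[np.pi,0,yaw]),manip.solve_ik([538,-168,22],[np.pi,0,yaw]))
for yaw in np.arange(-3.14,3.14,.4): print(round(yaw,2),*[None if q is None else round(q[5],2) for q in (manip.solve_ik([512,368,10],[np.pi,0,yaw]),manip.solve_ik([536,75,130],[np.pi,0,yaw]))])
E
```

```text
(array([ 530.43445637, -197.83592978,   80.28384498]), np.float64(1.9107835709765097)) (array([ 540.87599824, -141.33570812,   78.88601641]), np.float64(1.3648303158210444))
0.058181012927423836 96.53558470828119
0.6532390218100219 -23.96295638648088
-0.6139968161898786 -104.45919302727602
36.50637115361324 -231.5302843769423
36.77891874857312 -174.07398304873698
1.3927963267948966 [-0.30267318  0.2003977  -0.01926061  1.35113802  0.          1.44612314] [-0.30267318  0.27836073 -0.32082502  0.97161057  0.          1.44612314]
-1.7487963267948965 [-0.30267318  0.2003977  -0.01926061  1.35113802  0.         -1.69546951] [-0.30267318  0.27836073 -0.32082502  0.97161057  0.         -1.69546951]
-3.14 0.62 0.14
-2.74 0.22 -0.26
-2.34 -0.18 -0.66
-1.94 -0.58 -1.06
-1.54 -0.98 -1.46
-1.14 -1.38 -1.86
-0.74 -1.78 -2.26
-0.34 -2.18 -2.66
0.06 -2.58 -3.06
0.46 -2.98 2.82
0.86 2.9 2.42
1.26 2.5 2.02
1.66 2.1 1.62
2.06 1.7 1.22
2.46 1.3 0.82
2.86 0.9 0.42
```

```bash
cat > c.py <<'E'
from h import *
from plant import manip,cams
yw=-0.178; ex=np.array([np.cos(yw),np.sin(yw)]);ey=np.array([-ex[1],ex[0]]);O=np.array([535.5,36.5])
ORI=[np.pi,0,yw+np.pi/2]
TH0=1.44
def W(x,y,z): return [*(O+x*ex+y*ey),z]
def crankpos(th,r=38.0,dz=-21,y0=-204): return W(r*np.sin(th),y0+8*(th-TH0)/(2*np.pi),75+r*np.cos(th)+dz)
def st(m=""):
    o=manip.get_obs(); f=o["ft_force"]; print(m,"t%.2f"%o["time"],o["eef_pos"].round(1),"f(vx,vy,z)",np.round([f[:2]@ex,f[:2]@ey,f[2]],1),"T",o["ft_torque"].round(2),"w%.1f"%o["gripper_width"]); return o
E
python3 - <<'E'
from c import *
p=crankpos(TH0)
manip.grip(50,40); st()
manip.goto([p[0],p[1],170],ORI); st()
manip.move_l(p,feed=150); st("down")
manip.grip(0,40); st("grip")
c=cams.camera("scene"); crop(c,190,170,330,275,"pics/s5.png",5)
E
```

```text
t0.54 [233.9 470.  231.3] f(vx,vy,z) [-0.1  0.5  0.2] T [-0.03  0.02  0.02] w50.1
 t3.07 [ 536.7 -170.2  170.1] f(vx,vy,z) [-0.  -0.1  0.1] T [ 0.01 -0.   -0.07] w50.1
down t3.96 [ 537.1 -171.    59.9] f(vx,vy,z) [-0.1  0.2  0.7] T [-0.03  0.01 -0.02] w49.8
grip t4.36 [ 537.6 -171.3   59.8] f(vx,vy,z) [3.  0.1 1. ] T [-0.14 -0.64  0.01] w16.0
```

View pics/s5.png

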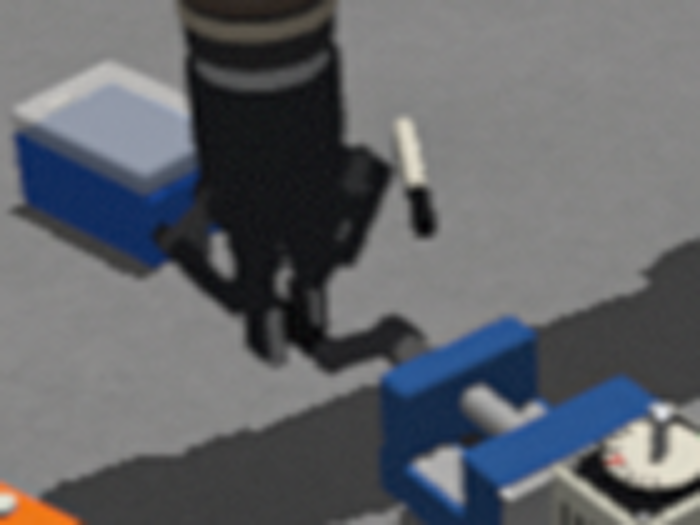

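```bash
python3 - <<'E'
from c import *
th=TH0
while th<4.2:
    th+=0.3
    manip.move_l(crankpos(th),feed=70); o=st("%.2f"%th)
    f=o["ft_force"]; v=np.array([f[:2]@ex,f[2]]); fr=v@[np.sin(th),np.cos(th)]; ft=v@[np.cos(th),-np.sin(th)]; print("   rad %.1f tan %.1f"%(fr,ft))
    if np.linalg.norm(v)>20: break
E
```

```text
1.74 t4.72 [ 537.  -170.7   46.3] f(vx,vy,z) [ 8.1  0.4 -5.1] T [-0.33 -1.45 -0.06] w15.7
   rad 8.9 tan 3.6
2.04 t5.03 [ 532.4 -169.4   34.7] f(vx,vy,z) [ 7.2 -1.1 -7.6] T [-0.37 -1.42  0.03] w15.7
   rad 9.8 tan 3.5
2.34 t5.33 [ 524.9 -167.6   25.6] f(vx,vy,z) [ 4.5 -0.7 -9.3] T [-0.36 -0.82  0.05] w15.8
   rad 9.7 tan 3.6
2.64 t5.64 [ 516.3 -165.8   19.9] f(vx,vy,z) [ 0.8 -1.5 -8.2] T [-0.31 -0.13  0.08] w15.6
   rad 7.6 tan 3.2
2.94 t5.95 [ 506.3 -163.6   16.8] f(vx,vy,z) [-1.  -1.9 -4. ] T [-0.2   0.26  0.07] w15.8
   rad 3.7 tan 1.8
3.24 t6.26 [ 495.7 -161.3   16.7] f(vx,vy,z) [-1.9 -0.9 -0.3] T [-0.15  0.32  0.08] w15.5
   rad 0.5 tan 1.8
3.54 t6.57 [ 485.4 -159.1   19.7] f(vx,vy,z) [ 0.2 -1.7  1.8] T [-0.25  0.09  0.07] w15.6
   rad -1.7 tan 0.5
3.84 t6.88 [ 476.3 -157.1   25.8] f(vx,vy,z) [ 2.1 -2.5  2.6] T [-0.36 -0.3   0.03] w15.6
   rad -3.3 tan 0.0
4.14 t7.18 [ 469.4 -155.5   33.9] f(vx,vy,z) [ 4.5 -2.4  3.3] T [-0.49 -0.76  0.01] w15.5
   rad -5.5 tan 0.4
4.44 t7.49 [ 465.1 -154.4   44. ] f(vx,vy,z) [ 5.1 -2.9  1.7] T [-0.61 -1.03 -0.03] w15.7
   rad -5.3 tan 0.3
```

```bash
cat >> c.py <<'E'
def cp(th,sx=1.0,sy=-0.4):
    p=crankpos(th); p[0]+=sx*ex[0]+sy*ey[0]; p[1]+=sx*ex[1]+sy*ey[1]; return p
def go(th,feed=70,w=0):
    manip.move_l(cp(th),feed=feed)
    if w: manip.wait(w)
    o=st("%.2f"%th)
    f=o["ft_force"]; v=np.array([f[:2]@ex,f[2]]); fr=v@[np.sin(th),np.cos(th)]; ft=v@[np.cos(th),-np.sin(th)]; print("   rad %.1f tan %.1f"%(fr,ft)); return fr,ft
E
python3 - <<'E'
from c import *
th=4.44
while th<6.5:
    th+=0.3
    fr,ft=go(th)
    if abs(fr)+abs(ft)>20 or ft<-6: break
go(th,w=.2)
E
```

```text
4.74 t7.80 [ 463.8 -153.8   54.5] f(vx,vy,z) [ 4.  -0.6 -1.1] T [-0.24 -0.84 -0.01] w15.6
   rad -4.0 tan -1.0
5.04 t8.11 [ 465.5 -153.8   65.5] f(vx,vy,z) [ 4.   0.2 -0.9] T [-0.18 -0.8   0.  ] w15.7
   rad -4.1 tan 0.4
5.34 t8.42 [ 470.8 -154.3   76.1] f(vx,vy,z) [ 2.9  0.5 -1.4] T [ 0.   -0.58  0.03] w15.8
   rad -3.2 tan 0.6
5.64 t8.72 [ 478.8 -155.3   84.4] f(vx,vy,z) [ 0.1  2.  -1.2] T [ 0.13 -0.23  0.04] w15.8
   rad -1.0 tan -0.6
5.94 t9.03 [ 489.1 -156.8   90. ] f(vx,vy,z) [0.6 1.8 0.8] T [ 0.33 -0.13  0.05] w15.8
   rad 0.6 tan 0.8
6.24 t9.34 [ 500.6 -158.4   92.2] f(vx,vy,z) [ 2.4  2.6 -0.4] T [ 0.56 -0.37  0.03] w15.8
   rad -0.5 tan 2.4
6.54 t9.65 [ 511.7 -160.1   90.8] f(vx,vy,z) [2.8 3.8 1.3] T [ 0.66 -0.53  0.01] w15.5
   rad 1.9 tan 2.3
6.54 t10.10 [ 511.1 -160.    91. ] f(vx,vy,z) [2.7 4.5 1.1] T [ 0.79 -0.62  0.05] w15.4
   rad 1.8 tan 2.4
```

```bash
python3 - <<'E'
from c import *
import c
c.cp.__defaults__=(1.0,0.6)
th=6.54
while th<7.7:
    th+=0.1
    fr,ft=go(th,40,.12)
    if ft<-6: break
E
```

```text
6.64 t10.47 [ 514.9 -160.5   89.8] f(vx,vy,z) [ 1.7 -1.5  1.5] T [-0.53 -0.28  0.07] w15.8
   rad 2.0 tan 1.0
6.74 t10.83 [ 518.6 -160.9   88.1] f(vx,vy,z) [ 2.7 -4.8  2. ] T [-1.01 -0.45  0.02] w15.7
   rad 3.0 tan 1.5
6.84 t11.20 [ 522.  -161.4   86.2] f(vx,vy,z) [ 2.6 -5.7  2.1] T [-1.05 -0.39 -0.01] w15.9
   rad 3.2 tan 1.1
6.94 t11.57 [ 525.2 -161.8   83.9] f(vx,vy,z) [ 2.8 -4.4  0.1] T [-1.14 -0.52  0.04] w15.8
   rad 1.8 tan 2.2
7.04 t11.93 [ 528.  -162.2   81.3] f(vx,vy,z) [ 3.6 -4.4 -0.1] T [-1.08 -0.58  0.06] w15.6
   rad 2.4 tan 2.7
7.14 t12.30 [ 530.4 -162.6   78.7] f(vx,vy,z) [ 2.8 -4.6  1.1] T [-1.13 -0.36  0.03] w16.0
   rad 2.9 tan 1.0
7.24 t12.67 [ 532.5 -162.9   75.8] f(vx,vy,z) [ 1.6 -5.5  2.5] T [-1.06 -0.05  0.08] w15.8
   rad 2.8 tan -1.1
7.34 t13.03 [ 534.3 -163.2   72.8] f(vx,vy,z) [ 0.1 -6.1  4.8] T [-1.15  0.11  0.14] w15.7
   rad 2.4 tan -4.1
7.44 t13.40 [ 535.9 -163.5   69.6] f(vx,vy,z) [-0.5 -6.8  6. ] T [-1.06  0.28  0.07] w15.6
   rad 1.9 tan -5.7
7.54 t13.77 [ 537.2 -163.7   66.4] f(vx,vy,z) [-1.3 -6.7  7.7] T [-1.14  0.46  0.01] w15.6
   rad 1.1 tan -7.7
```

```bash
python3 - <<'E'
from c import *
manip.grip(50); st("open")
p=cp(7.54); manip.move_l([p[0],p[1],190],feed=250); st("up")
manip.goto([420,250,230],[np.pi,0,2.2]); st()
for n in ("scene","top"):
    c=cams.camera(n); np.savez(f"{n}1.npz",**c)
t=load("top1.npz");s=load("scene1.npz")
from m1 import run
run(t,s)
crop(t,295,210,330,245,"pics/t6.png",16);crop(s,295,240,345,280,"pics/s6.png",14)
cv2.imwrite("pics/top1.png",t["image"][...,::-1]);cv2.imwrite("pics/scene1.png",s["image"][...,::-1])
E
```

```text
open t14.19 [ 537.4 -162.3   65.4] f(vx,vy,z) [ 1.1  1.  -0.1] T [ 0.   -0.   -0.01] w49.5
up t14.84 [ 537.2 -163.5  189.5] f(vx,vy,z) [ 0.   0.7 -1. ] T [0.02 0.04 0.03] w50.0
 t16.43 [420.3 249.4 229.7] f(vx,vy,z) [-1.   0.3  0.3] T [ 0.06  0.01 -0.  ] w49.9
t blue 367 z 100.4 ((552.914794921875, 131.91859436035156), (30.600418090820312, 99.54049682617188), 79.62422180175781)
t blue 347 z 100.1 ((533.0928344726562, 20.913820266723633), (29.78122329711914, 96.93262481689453), 80.56515502929688)
t blue 215 z 98.1 ((516.372314453125, -66.42379760742188), (21.127294540405273, 80.23175048828125), 80.13536071777344)
t handle 182 [ 499. -187.   76.] [ 544. -104.  114.]
[[ 404.  229.  524. -187.  107.]
 [ 402.  229.  524. -180.  111.]
 [ 399.  226.  534. -174.  104.]
 [ 397.  229.  525. -167.  106.]
 [ 395.  225.  536. -162.  109.]
 [ 393.  226.  533. -155.  113.]
 [ 390.  224.  540. -149.  102.]
 [ 388.  228.  529. -142.  106.]
 [ 386.  227.  532. -137.  106.]
 [ 384.  226.  534. -130.  113.]
 [ 380.  225.  538. -120.  107.]
 [ 379.  225.  538. -117.  103.]
 [ 378.  238.  502. -115.   90.
[... 1913 characters left out ...]
035, 77.78466796875), 55.96868896484375)
s red [[311, 262], [312, 262], [313, 262], [311, 263], [312, 263]] [554.5  62.3 117.4]
s mat 7555 [451.4 277.3 536.9] [398. 250. 233.] [483. 317. 675.] 449.1699536730642 95.0860357379219 ((458.5, 116.5), 122.6968765258789)
s mat 105 [425.  307.6  30.1] [409. 292.  28.] [440. 322.  34.] 431.2952380952381 308.6857142857143 ((431.0, 309.5), 7.159010887145996)
s mat 106 [416.4 446.9  29.3] [381. 436.  28.] [457. 457.  33.] 490.91509433962267 336.64150943396226 ((491.0, 338.0), 12.649210929870605)
s mat 240 [517.3 372.9  38.8] [494. 354.  28.] [532. 390.  44.] 437.82916666666665 343.8208333333333 ((437.8005065917969, 343.87823486328125), 9.200392723083496)
```

View pics/top1.png

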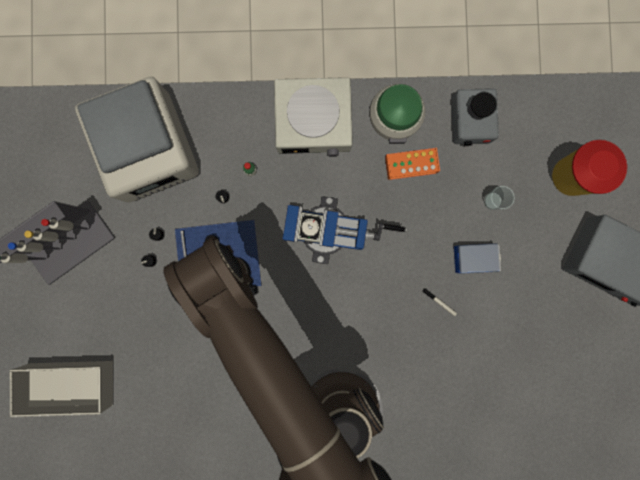

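View pics/scene1.png

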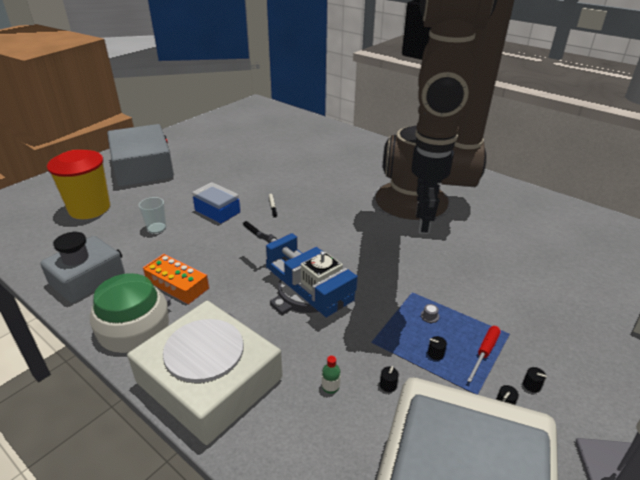

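View pics/t6.png

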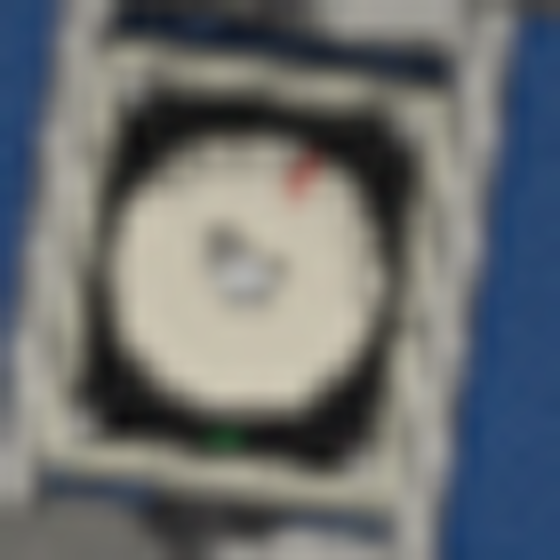

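View pics/s6.png

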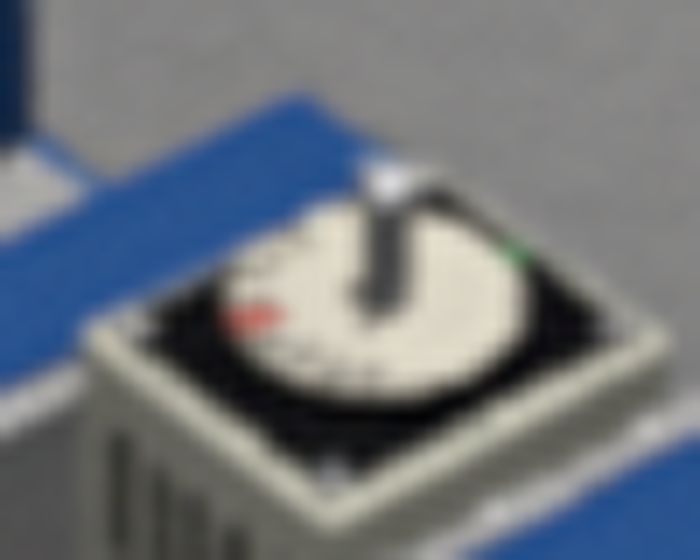

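```bash
cat > m2.py <<'E'
from h import *
def cen(c,win,cond):
    u0,v0,u1,v1=win; im=c["image"][v0:v1,u0:u1]; hsv=cv2.cvtColor(im,cv2.COLOR_RGB2HSV).astype(int); m=cond(*[hsv[...,i] for i in range(3)]).astype(np.uint8)
    n,l,st,ct=cv2.connectedComponentsWithStats(m); i=1+np.argmax(st[1:,4]); 
    return (l==i),(u0,v0)
def hull(m,o):
    cs=cv2.findContours(m.astype(np.uint8),cv2.RETR_EXTERNAL,cv2.CHAIN_APPROX_NONE)[0]; c=max(cs,key=len); h=cv2.convexHull(c); f=np.zeros(m.shape,np.uint8); cv2.fillPoly(f,[h],1); v,u=np.nonzero(f); return u.mean()+o[0],v.mean()+o[1],f.sum(),cv2.fitEllipse(c)
def wc(c,win,wt):
    u0,v0,u1,v1=win; im=c["image"][v0:v1,u0:u1].astype(float); w=wt(im); v,u=np.mgrid[v0:v1,u0:u1]; return (u*w).sum()/w.sum(),(v*w).sum()/w.sum(),w.sum()
E
python3 - <<'E'
from m2 import *
from c import yw
red=lambda im: np.clip(im[...,0]-np.maximum(im[...,1],im[...,2])-25,0,None)
for k in (0,1):
    t=load(f"top{k}.npz");s=load(f"scene{k}.npz")
    W=lambda H,S,V:(V>135)&(S<75)
    a=hull(*cen(t,(301,217,321,237),W)); b=hull(*cen(s,(310,253,334,268),W)); print(a,b)
    rt=wc(t,(311,216,318,225),red); rs=wc(s,(308,259,317,267),red); print(rt,rs)
    pt=onz(t,a[0],a[1],119.5)
    r1=onz(t,rt[0],rt[1],119.5); r2=onz(s,rs[0],rs[1],119.5); print("top dial",pt,"red",r1,r2,"tri",tri(t,rt[:2],s,rs[:2]),"ang",np.arctan2(*(r1-pt)[1::-1]))
    pts=onz(s,321.1,261.0,119.5); print("scene dial",pts,"ang",np.arctan2(*(r2-pts)[1::-1]))
    print("tip tri", tri(t,(310.1,227.0),s,(322.25,252.4)),onz(t,a[0],a[1],119.5),onz(s,322.25,252.4,142.5),"predict tip px top",proj(t,[pt[0],pt[1],142.5]),proj(s,[pt[0],pt[1],142.5]))
E
```

```text
(np.float64(310.6192660550459), np.float64(227.05045871559633), np.uint64(218), ((9.591355323791504, 10.15267276763916), (15.320569038391113, 15.748220443725586), 170.37147521972656)) (np.float64(320.92727272727274), np.float64(260.1318181818182), np.uint64(220), ((11.05913257598877, 7.329246997833252), (11.821434020996094, 19.197633743286133), 94.75708770751953))
(np.float64(314.2391304347826), np.float64(220.55434782608697), np.float64(92.0)) (np.float64(312.7630057803468), np.float64(261.60693641618496), np.float64(173.0))
top dial [536.44639999  75.12228728 119.5       ] red [554.26288495  64.55466651 119.5       ] [552.98176071  63.88737485 119.5       ] tri (array([554.09308604,  64.65501146, 120.57594882]), np.float64(0.26081731024178373)) ang -0.5353580739763782
scene dial [539.12198176  76.83226874 119.5       ] ang -0.7512798568395365
tip tri (array([535.03849301,  76.39270556, 141.34733407]), np.float64(0.16563574579696963)) [536.44639999  75.12228728 119.5       ] [536.16851266  77.40766377 142.5       ] predict tip px top [310.52125279 226.46298073] [321.38107982 252.056
[... 415 characters left out ...]
loat64(220.59649122807016), np.float64(57.0)) (np.float64(312.5204081632653), np.float64(262.2959183673469), np.float64(196.0))
top dial [537.17234726  77.42147507 119.5       ] red [554.20886861  66.83227763 119.5       ] [555.2406949   65.08184673 119.5       ] tri (array([554.8187644 ,  66.04007043, 119.65668305]), np.float64(2.012240381056603)) ang -0.5561208183265651
scene dial [539.12198176  76.83226874 119.5       ] ang -0.6299202320727983
tip tri (array([535.03849301,  76.39270556, 141.34733407]), np.float64(0.16563574579696963)) [537.17234726  77.42147507 119.5       ] [536.16851266  77.40766377 142.5       ] predict tip px top [309.67326023 226.22168736] [321.96988577 252.61045265]
```

```bash
python3 - <<'E'
from m2 import *
from c import st,manip,cams
t=load("top0.npz");s=load("scene0.npz");s1=load("scene1.npz")
white=lambda im: np.clip(im.min(-1)-90,0,None)
def line(c,win,z):
    u0,v0,u1,v1=win; im=c["image"][v0:v1,u0:u1].astype(float); w=white(im); v,u=np.mgrid[v0:v1,u0:u1]; P=onz(c,u,v,z)[...,:2]; m=(P*w[...,None]).sum((0,1))/w.sum(); d=P-m; C=np.einsum('ij,ijk,ijl',w,d,d); e=np.linalg.eigh(C)[1][:,1]; e*=np.sign(e[0]) ; print(m,np.arctan2(e[1],e[0]),w.sum())
line(t,(207,235,220,246),39);line(s,(428,335,441,346),39);line(s1,(428,335,441,346),39)
print(onz(t,210.8,240.3,39),onz(s,437.9,342.2,39),"tri",tri(t,(210.8,240.3),s,(437.9,342.2)))
E
```

```text
[513.58831843 362.15076814] -1.3300145210428236 183.0
[513.36716801 360.81519528] -1.357336548326391 584.0
[513.29027538 360.89024716] -1.3514407230065135 639.0
[511.43220478 369.15009714  39.        ] [513.11433949 371.53953556  39.        ] tri (array([511.25782001, 370.20822782,  36.55005397]), np.float64(1.2397085880811862))
```

```bash
python3 - <<'E'
from c import *
manip.grip(62,60)
o=[np.pi,0,np.pi/2]
manip.goto([511.5,370,120],o); st()
manip.move_l([511.5,370,8.5],feed=130); st("down")
manip.grip(0,60); st("grip")
manip.move_l([511.5,370,60],feed=120); st("up")
y=np.pi/2+0.76
manip.goto([536.3,77.2,230],[np.pi,0,y]); st("above")
for n in ("scene","top"):
    c=cams.camera(n); np.savez(f"{n}2.npz",**c)
t=load("top2.npz");s=load("scene2.npz")
crop(t,270,170,370,270,"pics/t7.png",6);crop(s,270,170,380,290,"pics/s7.png",5)
E
```

```text
t17.58 [511.3 369.7 120.3] f(vx,vy,z) [ 0.6 -0.7 -1. ] T [ 0. -0. -0.] w62.1
down t18.59 [512.1 370.4   9.7] f(vx,vy,z) [ 0.4  0.3 -0.3] T [ 0.02 -0.04  0.04] w61.7
grip t18.95 [512.2 370.5   9.8] f(vx,vy,z) [ 0.2 -0.4  6.2] T [-0.07  0.1  -0.02] w34.6
up t19.53 [511.3 369.9  59.5] f(vx,vy,z) [ 0.1 -0.1 -0.8] T [-0.03  0.01  0.06] w34.4
above t20.82 [536.1  77.6 229. ] f(vx,vy,z) [ 0.6 -0.8 -0.9] T [ 0.02 -0.06 -0.  ] w34.6
```

View pics/s7.png

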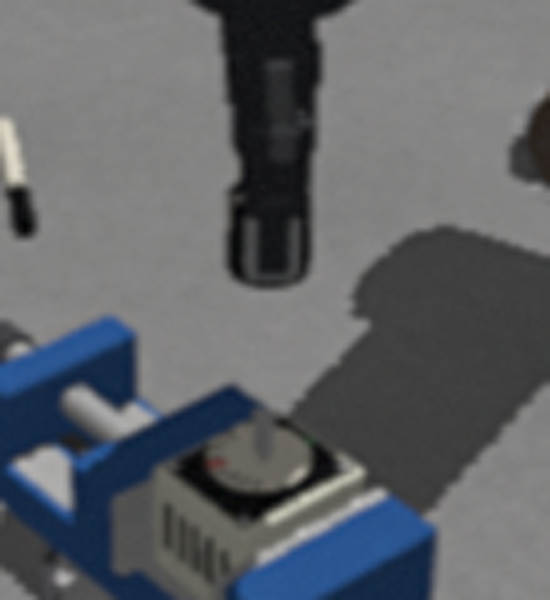

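View pics/t7.png

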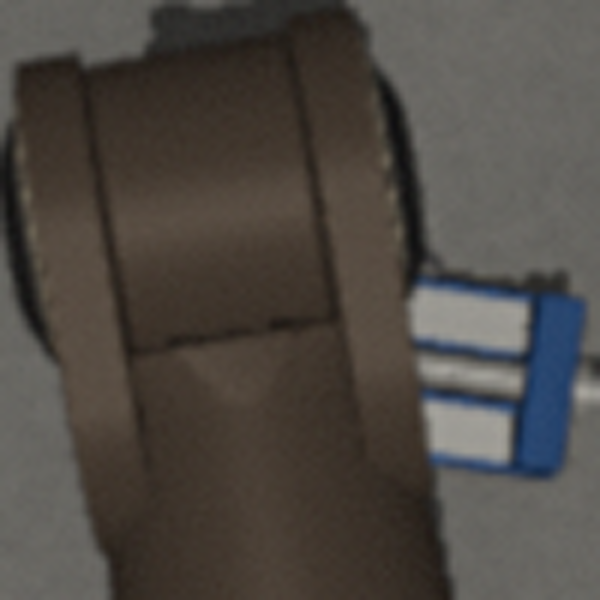

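```bash
python3 - <<'E'
from m2 import *
s=load("scene2.npz")
crop(s,305,200,345,270,"pics/s8.png",11)
for z in (222,240,258,142.5): print(z,proj(s,np.array([536.1,77.6,z])))
g=s["image"].astype(int).max(-1)
for r in range(210,228,2): print(r,[int(x) for x in g[r,310:340]])
for r in range(250,262): print(r,[int(x) for x in g[r,312:334]])
E
```

```text
222 [322.79255894 222.90155542]
240 [322.90153022 215.85623914]
258 [323.0127028  208.66860198]
142.5 [322.335998   252.41957346]
210 [134, 133, 135, 134, 127, 100, 61, 48, 37, 25, 21, 22, 28, 28, 30, 30, 29, 31, 27, 26, 25, 47, 95, 129, 132, 131, 129, 129, 129, 128]
212 [132, 133, 132, 132, 126, 98, 48, 10, 13, 24, 24, 24, 24, 22, 23, 23, 23, 23, 27, 23, 20, 44, 91, 124, 129, 127, 126, 128, 129, 129]
214 [131, 132, 133, 135, 128, 101, 50, 16, 34, 60, 68, 49, 27, 23, 25, 23, 25, 35, 57, 62, 38, 49, 96, 126, 128, 129, 128, 130, 129, 129]
216 [135, 135, 134, 133, 119, 78, 33, 12, 36, 64, 72, 52, 27, 23, 22, 24, 25, 42, 66, 65, 35, 39, 94, 128, 132, 131, 131, 132, 132, 131]
218 [133, 131, 132, 132, 115, 72, 23, 12, 37, 64, 72, 50, 28, 24, 21, 22, 24, 40, 65, 67, 34, 41, 94, 131, 134, 129, 127, 128, 129, 130]
220 [132, 131, 133, 133, 117, 73, 24, 13, 38, 67, 75, 50, 27, 21, 22, 25, 25, 44, 66, 66, 31, 42, 94, 130, 133, 132, 130, 130, 131, 130]
222 [133, 131, 130, 131, 114, 72, 25, 13, 44, 68, 73, 50, 28, 23, 23, 21, 24, 41, 64, 63, 33, 56, 106, 132, 136, 134, 134, 132, 132, 131]
224 [130
[... 757 characters left out ...]
 [69, 70, 69, 67, 74, 84, 94, 94, 94, 82, 80, 82, 81, 72, 57, 49, 47, 58, 70, 67, 66, 64]
256 [69, 72, 70, 70, 78, 99, 106, 104, 95, 81, 79, 83, 92, 101, 100, 91, 75, 54, 53, 66, 69, 67]
257 [76, 77, 84, 89, 89, 97, 104, 106, 95, 82, 80, 83, 93, 105, 106, 106, 101, 86, 63, 60, 67, 67]
258 [79, 87, 89, 95, 100, 103, 104, 103, 94, 80, 78, 83, 93, 103, 106, 106, 107, 104, 92, 75, 56, 50]
259 [76, 84, 94, 102, 104, 104, 105, 104, 95, 81, 79, 83, 92, 103, 105, 104, 105, 106, 105, 85, 44, 25]
260 [89, 94, 99, 104, 105, 105, 104, 104, 99, 87, 79, 84, 93, 104, 105, 103, 104, 106, 105, 90, 54, 17]
261 [83, 85, 94, 102, 105, 105, 104, 104, 103, 94, 83, 87, 97, 104, 104, 103, 103, 103, 103, 91, 54, 19]
```

View pics/s8.png

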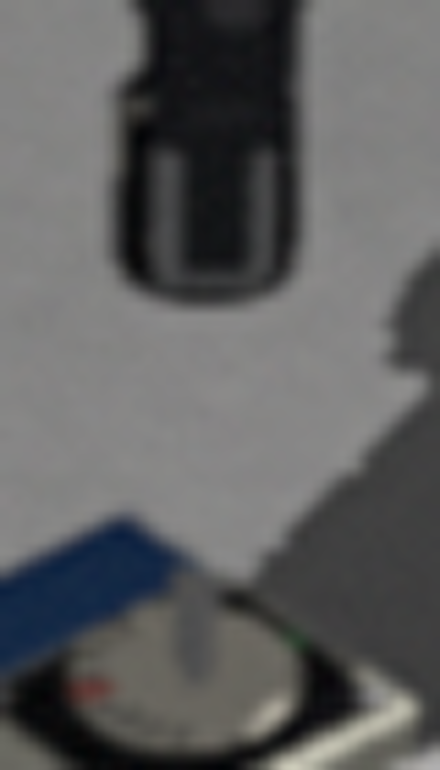

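```bash
cat > d.py <<'E'
from c import *
def down(z,x,y,a,fmax=9,step=1.0,feed=25):
    o=manip.get_obs();zc=cur[0]
    while zc>z:
        zc-=step; manip.move_l([x,y,zc],[np.pi,0,a],feed=feed); o=manip.get_obs(); f=o["ft_force"]
        print("%.1f act %s f %s Tz %.3f t%.1f"%(zc,o["eef_pos"].round(1),f.round(1),o["ft_torque"][2],o["time"]))
        if f[2]>fmax: break
    cur[0]=zc; return zc
cur=[0]
E
python3 - <<'E'
from d import *
x,y,a=536.3,77.2,np.pi/2+.76
manip.move_l([x,y,152],feed=150); manip.wait(.1); st()
cur[0]=152
down(140,x,y,a,fmax=6)
E
```

```text
t21.68 [537.1  77.4 153.3] f(vx,vy,z) [-0.5  0.2 -1.2] T [-0.01 -0.   -0.02] w34.3
151.0 act [536.5  77.2 151.5] f [-0.4  0.3  0.3] Tz -0.022 t21.9
150.0 act [536.3  77.2 150. ] f [ 1.  -0.5 -0.5] Tz -0.007 t22.2
149.0 act [536.2  77.2 148.9] f [ 0.1  0.2 -1. ] Tz -0.015 t22.4
148.0 act [536.2  77.2 147.9] f [-0.3  0.6 -1.2] Tz 0.044 t22.7
147.0 act [536.2  77.2 146.9] f [ 0.8  0.3 -0.5] Tz -0.037 t22.9
146.0 act [536.4  77.2 146.2] f [0.4 0.8 0.4] Tz -0.012 t23.2
145.0 act [536.5  77.2 145.4] f [-0.7 -0.2  3.3] Tz -0.006 t23.4
144.0 act [536.5  77.2 144.3] f [-0.9  0.5  4.7] Tz -0.012 t23.7
143.0 act [536.5  77.2 143.4] f [-0.3 -0.   6. ] Tz 0.007 t23.9
```

```bash
python3 - <<'E'
from d import *
x,y,a=536.3,77.2,np.pi/2+.76
for da in (0.08,.16,.24,.1,0,-.08,-.16,-.24):
    manip.move_l([x,y,143.5],[np.pi,0,a+da],feed=25); o=manip.get_obs(); f=o["ft_force"]
    print("%.2f act %s f %s Tz %.3f t%.1f"%(da,o["eef_pos"].round(1),f.round(1),o["ft_torque"][2],o["time"]))
    if f[2]<2: break
E
```

```text
0.08 act [536.5  77.2 143.9] f [-0.3 -1.   5. ] Tz 0.005 t24.2
0.16 act [536.6  77.1 143.8] f [-1.1 -0.4  6. ] Tz 0.011 t24.4
0.24 act [536.6  77.1 143.8] f [ 0.3 -0.5  5.2] Tz -0.025 t24.7
0.10 act [536.6  77.3 143.9] f [-1.  -0.5  4.8] Tz 0.013 t25.0
0.00 act [536.7  77.3 143.9] f [0.2 0.5 5.7] Tz -0.041 t25.2
-0.08 act [536.7  77.3 143.9] f [0.8 0.9 5.6] Tz -0.027 t25.5
-0.16 act [536.8  77.4 143.9] f [ 0.4 -0.2  4.6] Tz 0.007 t25.7
-0.24 act [536.9  77.3 144. ] f [0.3 0.4 5.3] Tz 0.006 t26.0
```

```bash
python3 - <<'E'
from d import *
x,y,a=536.3,77.2,np.pi/2+.76
manip.move_l([x,y,147.2],[np.pi,0,a],feed=25); manip.wait(.1); o=st(); f0=o["ft_force"]
C=np.array([x,y])
def probe(C,d):
    for s in np.arange(1.2,5.1,.6):
        p=C+s*d; manip.move_l([*p,147.2],feed=40); o=manip.get_obs(); f=-(o["ft_force"][:2]-f0[:2])@d
        if f>2.2: break
    manip.wait(.05); o=manip.get_obs(); f=-(o["ft_force"][:2]-f0[:2])@d; q=(o["eef_pos"][:2]-C)@d
    print(d,"s %.1f act %.2f f %.1f fz %.1f t%.1f"%(s,q,f,o["ft_force"][2],o["time"])); return q,f
for d in ((0,1.),(1.,0)):
    d=np.array(d); qa,fa=probe(C,d); qb,fb=probe(C,-d); m=(qa-qb)/2; C=C+m*d; print("shift",m,"halfgap",(qa+qb)/2,C)
manip.move_l([*C,147.2],feed=40); st()
E
```

```text
t26.47 [536.   77.1 146.5] f(vx,vy,z) [-0.1 -0.2 -0.9] T [-0.01  0.02 -0.01] w34.2
[0. 1.] s 3.6 act 3.26 f 2.5 fz -1.3 t27.8
[-0. -1.] s 3.6 act 3.19 f 4.6 fz -1.3 t29.1
shift 0.0308566651498694 halfgap 3.2249277740947946 [536.3         77.23085667]
[1. 0.] s 4.8 act 4.80 f -0.3 fz -1.2 t30.9
[-1. -0.] s 3.0 act 2.54 f 4.0 fz -1.0 t32.0
shift 1.129611258883358 halfgap 3.6705478475882387 [537.42961126  77.23085667]
 t32.23 [536.9  77.2 146.9] f(vx,vy,z) [-0.5  0.  -1.1] T [ 0.01  0.   -0.02] w34.7
```

```bash
python3 - <<'E'
from d import *
C=[537.4,77.2]
st()
s=cams.camera("scene"); np.savez("scene3.npz",**s); crop(s,295,210,350,280,"pics/s9.png",10)
for z in (142,160,178): print(z,proj(s,np.array([537,77.2,z])))
E
```

```text
t32.23 [536.9  77.2 146.9] f(vx,vy,z) [-0.5  0.  -1.1] T [ 0.01  0.   -0.02] w34.7
142 [321.93952579 252.71365865]
160 [322.03572351 246.25152108]
178 [322.13378161 239.66441205]
```

View pics/s9.png

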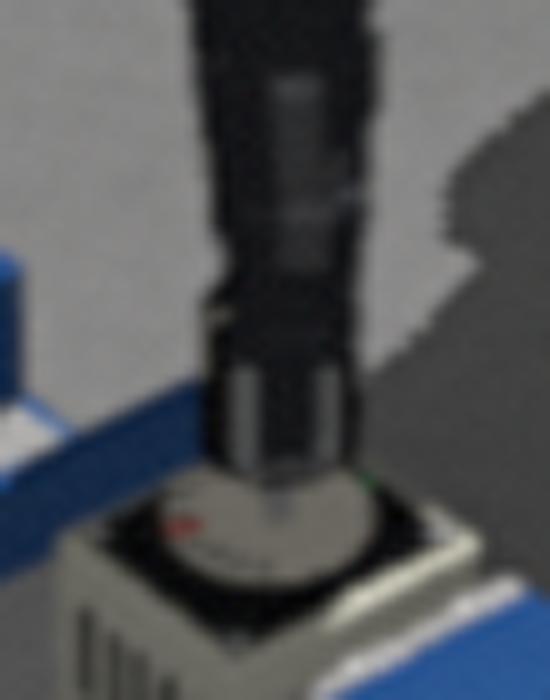

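```bash
python3 - <<'E'
from d import *
a=np.pi/2+.76
manip.move_l([537.0,77.3,143.8],[np.pi,0,a],feed=30); st()
for p in ((537,77.3),(537.6,77.3),(538.2,77.3),(538.8,77.3),(538.8,78),(538.2,78),(537.6,78),(537,78),(537,76.7),(537.6,76.7),(538.2,76.7)):
    manip.move_l([*p,143.5],feed=30); o=manip.get_obs(); f=o["ft_force"]
    print(p,"act %s f %s T %s t%.1f"%(o["eef_pos"].round(1),f.round(1),o["ft_torque"].round(3),o["time"]))
    if f[2]<2: break
E
```

```text
t32.55 [537.2  77.3 144.4] f(vx,vy,z) [-0.5 -0.   4.4] T [-0.04  0.09  0.  ] w34.6
(537, 77.3) act [537.1  77.3 143.9] f [0.  0.3 5.6] T [-0.085  0.073 -0.011] t32.8
(537.6, 77.3) act [537.3  77.3 143.7] f [-1.1 -0.3  5. ] T [-0.025  0.383 -0.06 ] t33.0
(538.2, 77.3) act [537.5  77.3 143.6] f [-2.5 -0.2  5.3] T [-0.083  0.605 -0.002] t33.3
(538.8, 77.3) act [537.7  77.3 143.5] f [-3.8 -0.4  5.9] T [-0.093  0.818  0.017] t33.5
(538.8, 78) act [537.7  77.6 143.5] f [-4.4 -1.3  5.6] T [-0.423  0.857 -0.066] t33.8
(538.2, 78) act [537.5  77.5 143.6] f [-2.2 -3.2  5.2] T [-0.372  0.508  0.016] t34.0
(537.6, 78) act [537.3  77.6 143.7] f [-0.8 -2.1  5.2] T [-0.411  0.321 -0.034] t34.3
(537, 78) act [537.1  77.6 143.9] f [-0.4 -2.   6.6] T [-0.466  0.063  0.029] t34.5
(537, 76.7) act [537.2  77.  143.9] f [-0.5  1.   5.1] T [0.215 0.116 0.021] t34.8
(537.6, 76.7) act [537.3  77.  143.8] f [-1.   1.   5.5] T [ 0.252  0.327 -0.019] t35.0
(538.2, 76.7) act [537.5  77.  143.6] f [-2.4  1.5  6. ] T [0.247 0.662 0.049] t35.3
```

```bash
python3 - <<'E'
from d import *
a=np.pi/2+.76
x,y=537.1,77.45
manip.move_l([x,y,146.4],[np.pi,0,a],feed=40)
manip.move_l([x,y,143.6],[np.pi,0,a],feed=40); st()
for da in (.1,.2,.3,.15,0,-.1,-.2,-.3,-.4):
    manip.move_l([x,y,143.6],[np.pi,0,a+da],feed=40); o=manip.get_obs(); f=o["ft_force"]
    print(da,"act %s f %s T %s t%.1f"%(o["eef_pos"].round(1),f.round(1),o["ft_torque"].round(3),o["time"]))
    if f[2]<2: break
E
```

```text
t35.80 [537.1  77.5 143.7] f(vx,vy,z) [-1.2 -0.5  5.5] T [0.03 0.32 0.05] w34.6
0.1 act [537.2  77.4 143.9] f [-0.8 -0.1  6.1] T [-0.051  0.223 -0.034] t36.0
0.2 act [537.3  77.4 143.9] f [-1.6  0.2  4.3] T [-0.047  0.16   0.057] t36.3
0.3 act [537.5  77.3 144. ] f [-1.2 -0.7  4.4] T [-0.127  0.049 -0.016] t36.5
0.15 act [537.4  77.5 144. ] f [-0.1 -0.1  5.3] T [0.007 0.112 0.03 ] t36.9
0 act [537.6  77.5 144. ] f [-0.3 -0.7  5.2] T [-0.016  0.029  0.004] t37.1
-0.1 act [537.6  77.5 144. ] f [0.2 1.4 5. ] T [ 0.063 -0.115 -0.01 ] t37.4
-0.2 act [537.7  77.5 144. ] f [ 1.7 -0.3  4.7] T [ 0.007 -0.171  0.025] t37.6
-0.3 act [537.8  77.4 144. ] f [1.  0.5 5.5] T [-0.04  -0.272  0.021] t37.9
-0.4 act [537.8  77.4 144. ] f [ 0.5 -0.2  4.5] T [-0.101 -0.327  0.056] t38.1
```

```bash
python3 - <<'E'
from d import *
a=np.pi/2+.76
def tryit(x,y,das=(.12,-.12)):
    manip.move_l([x,y,146.6],[np.pi,0,a],feed=60)
    for da in (0,)+das:
        manip.move_l([x,y,143.8],[np.pi,0,a+da],feed=60); o=manip.get_obs(); f=o["ft_force"]
        print((x,y),da,"act %s f %s T %s t%.1f"%(o["eef_pos"].round(1),f.round(1),o["ft_torque"].round(2),o["time"]))
        if f[2]<2.2: return True
for p in ((538.1,77.4),(538.9,77.4),(538.3,78.2)):
    if tryit(*p): break
E
```

```text
(538.1, 77.4) 0 act [538.   77.4 143.9] f [-1.4 -0.3  4.8] T [-0.06  0.31 -0.04] t39.0
(538.1, 77.4) 0.12 act [538.2  77.4 144. ] f [-0.8 -0.1  4.6] T [-0.08  0.19  0.03] t39.2
(538.1, 77.4) -0.12 act [538.6  77.1 143.6] f [ 4.  -2.   0.6] T [-0.37 -0.67 -0.  ] t39.6
```

```bash
python3 - <<'E'
from d import *
a=np.pi/2+.76-.12
x,y=538.7,77.0
cur[0]=144
manip.move_l([x,y,143],[np.pi,0,a],feed=40); st()
cur[0]=143
down(131,x,y,a,fmax=7,step=3,feed=40)
E
```

```text
t39.86 [538.7  76.9 142.7] f(vx,vy,z) [ 2.4 -0.5 -0.2] T [-0.24 -0.55  0.02] w34.7
140.0 act [538.7  76.9 139.6] f [ 3.1 -0.9 -1.8] Tz 0.021 t40.1
137.0 act [538.7  76.9 136.7] f [ 3.7 -2.2 -2.3] Tz 0.014 t40.4
134.0 act [538.7  76.9 133.8] f [ 4.2 -2.8 -2.4] Tz 0.009 t40.6
131.0 act [538.8  77.  130.8] f [ 4.4 -1.7 -1.3] Tz -0.013 t40.9
```

```bash
python3 - <<'E'
from d import *
a=np.pi/2+.76-.12
x,y=539.3,76.8
cur[0]=131
down(118,x,y,a,fmax=13,step=1,feed=40)
E
```

```text
130.0 act [539.   76.9 129.8] f [ 2.1 -1.9 -0.9] Tz 0.020 t41.1
129.0 act [539.1  76.9 129.2] f [ 1.6 -0.8  0.5] Tz 0.002 t41.4
128.0 act [539.3  76.9 128.2] f [ 1.1 -1.5  4.3] Tz 0.006 t41.6
127.0 act [539.3  76.9 127.2] f [ 0.2 -0.1  5.3] Tz 0.043 t41.9
126.0 act [539.3  76.9 126.3] f [ 0.2 -1.9  5.6] Tz -0.017 t42.1
125.0 act [539.3  76.9 125.5] f [-0.8 -1.5  6.1] Tz 0.019 t42.4
124.0 act [539.5  76.9 125. ] f [-1.7 -1.4  9.4] Tz 0.010 t42.6
123.0 act [539.7  76.9 124.9] f [-3.1 -0.5 15. ] Tz 0.038 t42.9
```

```bash
python3 - <<'E'
from d import *
a=np.pi/2+.76-.12
manip.grip(0,80)
manip.wait(.3); st()
s=cams.camera("scene"); np.savez("scene4.npz",**s); crop(s,285,205,355,290,"pics/s10.png",8)
crop(s,230,205,370,325,"pics/s11.png",5)
E
```

```text
t43.38 [539.7  76.9 125. ] f(vx,vy,z) [-3.8 -0.8 15. ] T [-0.22  0.73 -0.04] w34.1
```

View pics/s10.png

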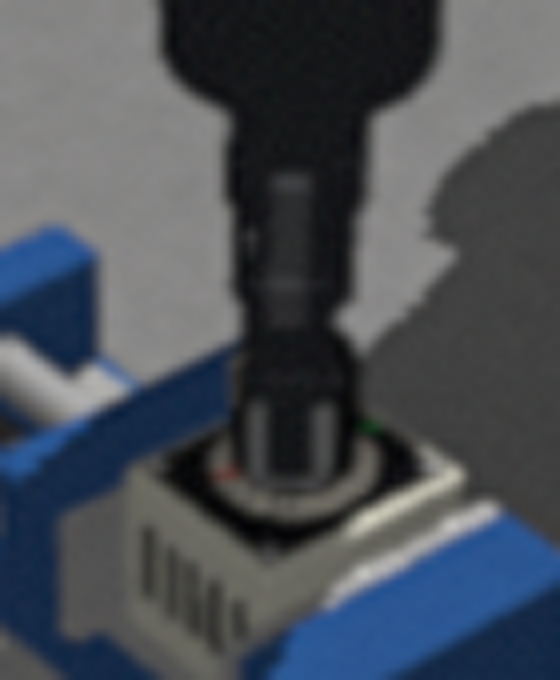

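View pics/s11.png

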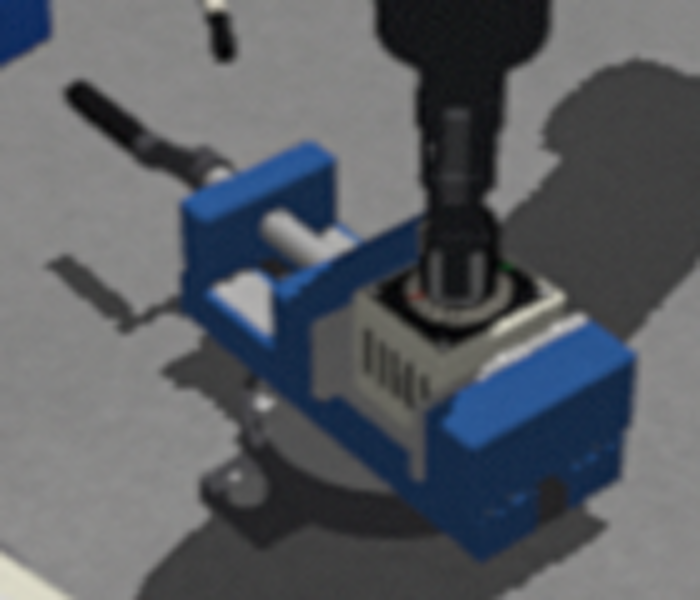

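```bash
python3 - <<'E'
from d import *
a=np.pi/2+.76-.12
manip.move_l([539.0,77.0,122.8],[np.pi,0,a],feed=30); manip.wait(.4); st(); manip.wait(.3); o=st(); print(o["dq"].round(3))
s=cams.camera("scene"); crop(s,305,230,340,275,"pics/s12.png",13)
g=s["image"].astype(int).max(-1)
t=cams.camera("top"); cv2.imwrite("pics/top4.png",t["image"][...,::-1])
E
```

```text
t44.08 [539.6  77.  125. ] f(vx,vy,z) [-1.9 -2.7 15.8] T [-0.38  0.6  -0.  ] w34.0
 t44.38 [539.6  77.  125. ] f(vx,vy,z) [-3.6 -1.5 15.1] T [-0.39  0.58  0.03] w34.2
[-0.001 -0.001 -0.    -0.001  0.    -0.   ]
```

View pics/s12.png

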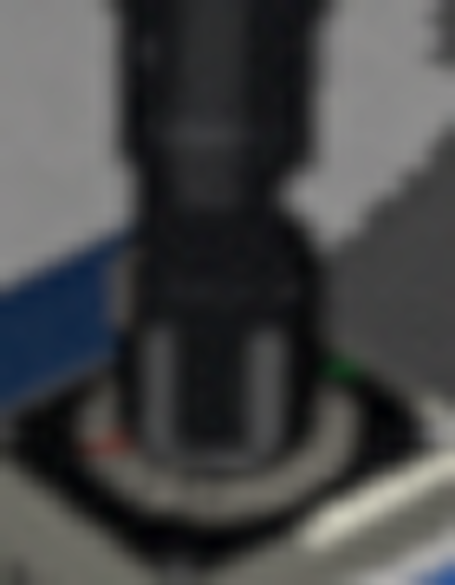

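View pics/top4.png

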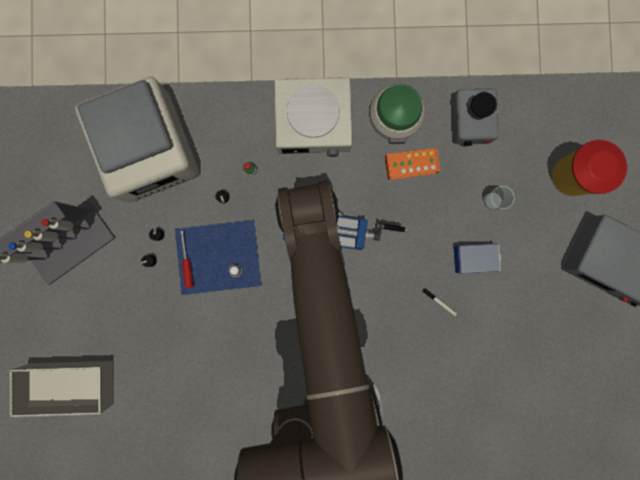

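```bash
python3 - <<'E'
from plant import manip
print(manip.sign_off())
E
```

```text
the job is handed in; nothing more can be done
None
```

I closed the vise on the unit, let go of the crank, and fitted the black knob from the mat onto the D-shaft. I handed in at about 44.5 s with the arm still gripping the knob and pressing it down. Sign-off gave no verdict, so the result rests on my own checks.

**Choice of knob:** Four black knobs with white lines were in view, at top-camera pixels (212,240), (222,196), (156,233) and (149,260). I took the one at (212,240), about 630 mm from the base; the others were 718 mm or more away. The grey one at (235,270) is the old knob.

**Clamping:**
- The jaw bore on the unit at a commanded crank angle of about 7.1 rad, and I pushed on until the handle force had risen by about 9 N.
- Afterwards the picture showed the jaw about 8 mm further on and the handle near 7.2 rad, although I had commanded 7.54. The handle therefore slipped a little in the pads at the end.
- The clamping force itself was not measured.

**Fitting the knob:**
- The first attempts caught on the ledge of the socket. My sideways probing also disagreed with itself: it met no contact towards +x out to 4.8 mm.
- A small search found the fit about 2 mm further towards +x and 0.12 rad off my first angle.
- From there the knob slid down 17 mm freely. The spring then took up over 4 mm to a hard stop at TCP height 125 mm.

**Last checks:**
- The downward push held steady at about 15 N, against 8.4 N for the spring at its stop, and the joints were still.
- About 3 to 4 N of sideways force remained.
- The scene camera showed the white line at the rim above the red mark.
- The bystanders looked unmoved in the last top picture.
- The knob's tilt was not measured; the socket's slack limits it to about 0.07 rad.

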